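# Stand the battery case heavy end down

### The arm

A 6-joint arm with a two-finger parallel gripper is mounted at the origin on the work surface. World frame = base frame: x ahead of the robot, y to its left, z up, the work surface at z = 0. Lengths are in m, angles in rad, forces in N, time in s.
With the tool pointing down it reaches from about 0.275 to 0.775 m from the base axis. Payload 14.6 kg.
Tool frame: the origin (TCP) lies on the centre line of the jaws, within the pads' length; the fingertips stand 8 mm ahead of it and the grasp point (between the pads) lies 11 mm behind it (bot.tcp_to_tips is the distance from the TCP to the fingertips, in m); z points along the fingers, x is the direction in which the jaws open and shut, and the axes are right-handed (so a half turn about z gives the same grasp; the last joint's range is limited). The gripper opens to 85 mm and grips with 20 to 120 N. Pads are 22 mm wide; open, the fingers measure 114 mm over their backs; the gripper's body (76 mm by 85 mm) begins 54 mm behind the grasp point. The pads swing forward as they close: fully open they stand 13 mm farther back than shut.
Start: joints at [1.012, 0.263, -0.048, 1.259, 0, 1.415], TCP at [0.206, 0.483, 0.239] pointing down, gripper open.
Joint ranges: [-2.65, 2.65], [-0.89, 1.7], [-1.18, 1.37], [-2.13, 2.11], [-1.35, 1.29], [-3.14, 3.14]. Speed limits (rad/s): [1.89, 1.89, 2.57, 2.79, 3.14, 3.14].

### API

Orientations are given as a unit quaternion [x, y, z, w].
In Python, from plant import sensors, capture, order, bot gives the robot as it stands.
- The arm moves only by the shell command python3 -m inch 'ROWS' [FORCE]. ROWS is JSON, a list of rows, each an object with "fingers": the finger opening in cm, from 0 to 8.54; "dp": the shift along the tool's x, y, z in cm, a list of three; "spin": the turn about the tool's z in rad. In form: [{"fingers": fingers, "dp": [tx, ty, tz], "spin": spin}, ...]. A call has 1 to 12 rows; each row is the pose to reach, as a shift and turn from the pose measured when the call began, along the tool's axes at that moment; what a row does not reach only later rows make up. A row lasts 1/12 s, in which the tool goes at most 41.7 mm and 7.16 degrees, less where a joint would pass 70% of its speed; a pose out of reach is approached as far as the arm can. A call with a gripper value outside its range is refused whole. The fingers move at their own pace and stop on an object; FORCE is the grip in N (left out, the last holds). Time passes only in rows, so rows that repeat a pose let the fingers close. It gives the time, the measured TCP pose, the force and the opening at its end, in the units of the state.
- sensors.state(): the state, without advancing time (a new reading comes with each control period).
- capture(name): name is "scene" or "side" or "wrist"; returns a dict with "color" (480x640x3 uint8, red, green, blue), "mtx" (3x3 intrinsics, pixels), "k1" (the pictures are not rectified: a ray, as slopes to the right and down, at radius r is drawn at 1 + k1 r^2 times it, then the intrinsics apply), "origin" and "attitude" of the camera in the world. Camera axes: x right, y up, looking along -z (the intrinsics and any distortion apply to the point x, -y, -z); pixel columns grow to the right and rows downward; lengths in m; the calibration is good to about 2 mm. A picture is of the moment at which its call begins. There is no depth.
- order.hand_in(): hands the job in, once; it reports no verdict.
The state is a dict: "time_s": time; "q": joint angles; "qd": joint speeds; "tau": joint torques, N m; "position": TCP position; "eef_rot": TCP orientation; "contact_force": force on the tool from outside, world axes, zero at the start; "wrist_torque": the same for the moment, N m; "grip_width": opening from 0.0 (shut) to 1.0 (fully open).
Only numpy, scipy, OpenCV 4.12 (cv2) and the standard library are available. Lean on these libraries where they do the work, as an engineer would, in place of code of your own. Each camera call takes 0.05 s, during which the arm holds its last target.

### The job

Of the two grey cases, take the longer one by its steel carrying handle and lift it well clear of the table, so that you see which end dips: a battery pack sits hidden in one end. Then stand that case upright, heavy end down, in the middle of the square black rubber mat, and let go of it. Leave the shorter case where it is.

Things in the scene. Friction and masses are not known exactly. Their poses are not given: they have to be found in the camera images.
- case: longer grey case, lying flat: 180 mm long (x), 60 wide (y), 44 thick (z), 0.7 kg. Origin: its shell's centre; z up through the face with the handle. Ends alike; a hidden pack puts the centre of mass 52 mm from the middle to one of them. Hung by the handle it slopes about 54 degrees, heavy end low, that end's lowest edge 108 mm below the hinge; set down on that edge and pulled over it rocks upright
- grip (a point): where to pinch the longer case's handle: an upright steel U, 46 mm over its two flat arms (12 mm wide), which face the case's y and -y. It hinges freely (slight friction, 1.8 rad each way) about the case's y on a pin 16 mm above mid-top, 38 mm from the case's centre. This point: between the arms, 60 mm from the pin (handle's top 78). y along the pin, z from pin to top
- mat: square black rubber mat, 120 x 120 mm, 4 mm thick, fixed flat on the table. Origin at the centre of its underside, z up
- short_case: shorter grey case, 120 mm long (x), 60 wide, 44 thick, lying flat, its own small handle folded down on its top face (68 mm above the table at most); to be left alone. Origin at the centre of its shell, z up
Things that resemble listed ones, but are neither listed nor needed, are in the scene too. Several things have the shape of the mat; the one meant has the colours described above. Leave any green look-alike of the case alone.

How it is judged:
On the way:
1. the longer case is lifted well clear of the table (its centre more than 125 mm up) and hangs sloping by its own weight (height (world z) of case above 0.125 m and angle between case's own z axis and vertical above 0.5 rad), for 0.2 s.
At the end, for the whole second after the job is handed in: The longer case stands at rest on the mat with its heavy end down (the hidden pack's weight rests on the inner wall of the end that is down), its length within 10 degrees of upright, its centre within 25 mm (horizontally) of the mat's centre; the shorter case is within 30 mm of where it was (((angle between case's own x axis and vertical above 2.967 rad and contact force between case_c0 and anything else above 2.5 N) or (angle between case's own x axis and vertical below 0.174 rad and contact force between case_c1 and anything else above 2.5 N)) and horizontal distance between case and mat below 0.025 m and height (world z) of case between 0.085 and 0.105 m and linear speed of case below 0.02 m/s and distance of short_case from where it was at the start of the episode below 0.03 m); the robot touches nothing.
It fails at once if the shorter case is moved more than 30 mm (distance of short_case from where it was at the start of the episode above 0.03 m).
It also fails if it takes over 53 s, if anything falls off the work surface, if the arm or the gripper's body presses on something with over 40 N, if the wrist force passes 120 N, or if a joint passes its speed limit or range.

## Working session

There is one attempt and no reset: what is moved stays moved. The work goes in short steps, Python scripts to look and compute and a shell command to move; the robot and the scene stay as the last step left them, time stands still between calls to the robot, and variables do not carry over. Pictures are saved under pics/ and viewed, and the job is handed in when it is done.

```bash
ls; mkdir -p pics; python3 - <<'E'
from plant import sensors, capture, order, bot
import cv2
for n in ["scene","side","wrist"]:
    c=capture(n); cv2.imwrite(f"pics/{n}0.png",c["color"][:,:,::-1]); print(n,c["mtx"].tolist(),c["k1"],c["origin"],c["attitude"])
print(sensors.state()); print([a for a in dir(bot) if a[0]!='_'])
E
```

```text
pics
scene [[589.8798231536045, 0.0, 313.0879829978679], [0.0, 589.8798231536045, 243.8134485820824], [0.0, 0.0, 1.0]] -0.1456179941479943 [1.32086098 0.2237695  1.25945524] [0.20668571 0.25089495 0.73414062 0.59612943]
side [[457.49581601967907, 0.0, 318.71807656919486], [0.0, 457.49581601967907, 245.8513122532451], [0.0, 0.0, 1.0]] -0.010254285616491846 [-0.04986587 -0.78062006  0.7580085 ] [ 0.44792881 -0.12158254 -0.23341741  0.85445526]
wrist [[424.74272870987016, 0.0, 319.832417972073], [0.0, 424.74272870987016, 244.9058399108477], [0.0, 0.0, 1.0]] -0.01824064323017951 [0.1469818  0.50657433 0.3732    ] [-0.1088549  -0.07152259  0.54674944  0.82710349]
{'time_s': 0.15, 'q': array([ 1.01173674e+00,  2.63410644e-01, -4.87411113e-02,  1.25938879e+00,
        2.41300718e-05,  1.41549491e+00]), 'qd': array([-0.00107788, -0.00102362,  0.00290008,  0.0007367 , -0.00045792,
       -0.00107808]), 'tau': array([ 4.38285439e-03, -6.37824798e+01,  3.84648335e+01,  1.06004340e-02,
        4.65405617e-05,  2.35034247e-05]), 'position': array([0.2061649 , 0.48263403, 0.23895517]), 'eef_rot': array([ 8.34528881e-01,  5.50964071e-01, -3.43521239e-04,  1.43543069e-04]), 'contact_force': array([-0.31308753, -0.26887218, -0.79494023]), 'wrist_torque': array([-0.01411602,  0.05208231,  0.00648684]), 'grip_width': 0.9987475347281096}
['PlanningError', 'tcp_to_tips']
```

View pics/scene0.png

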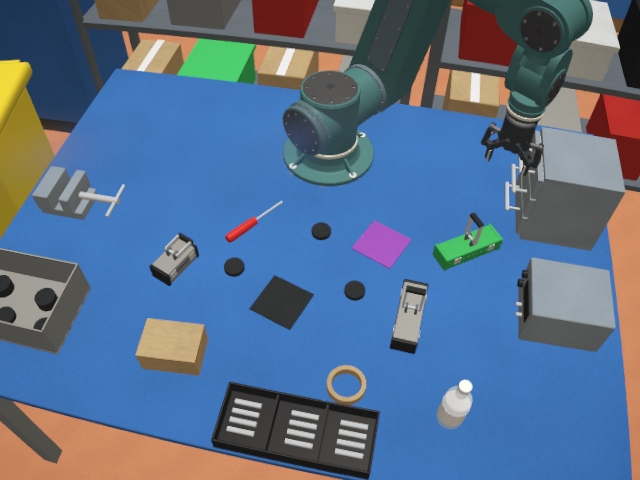

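View pics/side0.png

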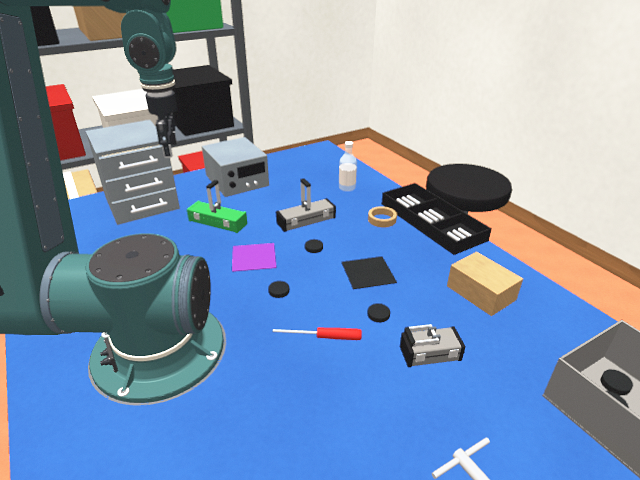

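View pics/wrist0.png

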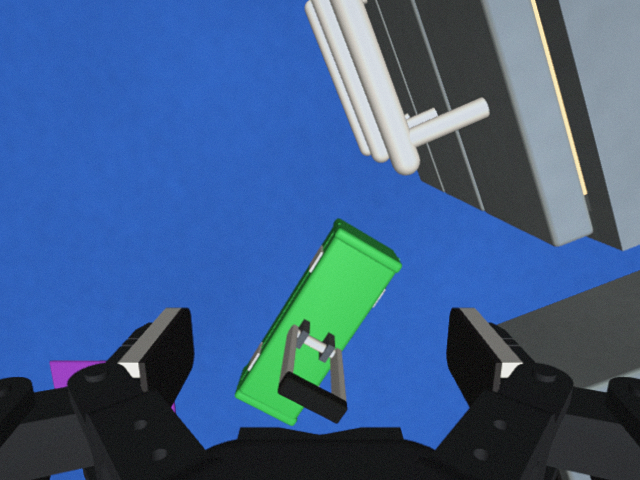

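Candidates for the case:
- Grey with upright handle: scene (410,315), side (306,213). This is the longer one.
- Grey with folded handle: scene (175,258). This is the shorter one.
- Green look-alike: scene (468,246).

Candidates for the mat:
- Black square: scene (282,302). This is the one meant.
- Magenta square: scene (382,243).

Next I check the choice in a close crop.

```bash
cat > h.py <<'E'
import numpy as np, cv2
from scipy.spatial.transform import Rotation as R
from plant import sensors, capture, order, bot
def ray(c,px):
    K=c["mtx"];d=np.array([c["k1"],0,0,0,0.])
    p=cv2.undistortPoints(np.array(px,float).reshape(-1,1,2),K,d).reshape(-1,2)
    v=np.c_[p[:,0],-p[:,1],-np.ones(len(p))]
    return np.array(c["origin"]),R.from_quat(c["attitude"]).apply(v)
def atz(c,px,z):
    o,v=ray(c,px); return o+v*((z-o[2])/v[:,2])[:,None]
def proj(c,P):
    P=np.atleast_2d(P); q=R.from_quat(c["attitude"]).inv().apply(P-np.array(c["origin"]))
    q=q*[1,-1,-1]
    return cv2.projectPoints(q.reshape(-1,1,3),np.zeros(3),np.zeros(3),c["mtx"],np.array([c["k1"],0,0,0,0.]))[0].reshape(-1,2)
def tri(c1,p1,c2,p2):
    A=np.zeros((3,3));b=np.zeros(3)
    for c,p in((c1,p1),(c2,p2)):
        o,v=ray(c,[p]);v=v[0]/np.linalg.norm(v[0]);M=np.eye(3)-np.outer(v,v);A+=M;b+=M@o
    return np.linalg.solve(A,b)
def crop(c,x0,y0,w,h,s,name,draw=()):
    im=c["color"][:,:,::-1].copy()
    im=cv2.resize(im[y0:y0+h,x0:x0+w],None,fx=s,fy=s,interpolation=cv2.INTER_CUBIC)
    for pts,col in draw:
        p=((np.array(pts)-[x0,y0]+0.5)*s).astype(int)
        cv2.polylines(im,[p.reshape(-1,1,2)],False,col,1)
    cv2.imwrite(name,im)
E
python3 - <<'E'
from h import *
a=capture("scene");b=capture("side")
crop(a,360,250,100,120,5,"pics/c_scene.png"); crop(b,265,170,90,70,7,"pics/c_side.png"); crop(a,235,265,90,70,7,"pics/m_scene.png")
E
```

```text
(no output)
```

View pics/c_scene.png

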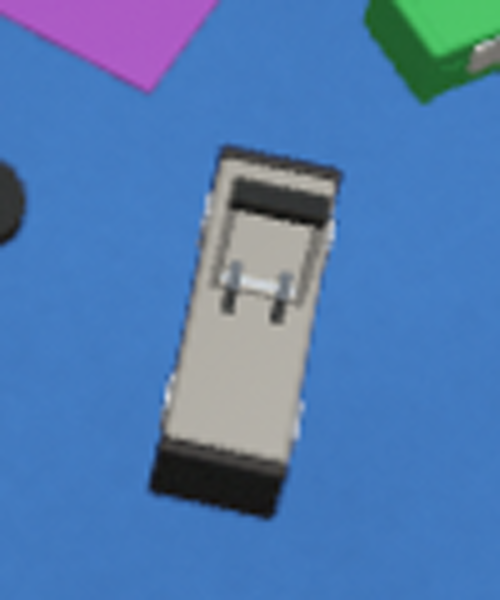

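View pics/c_side.png

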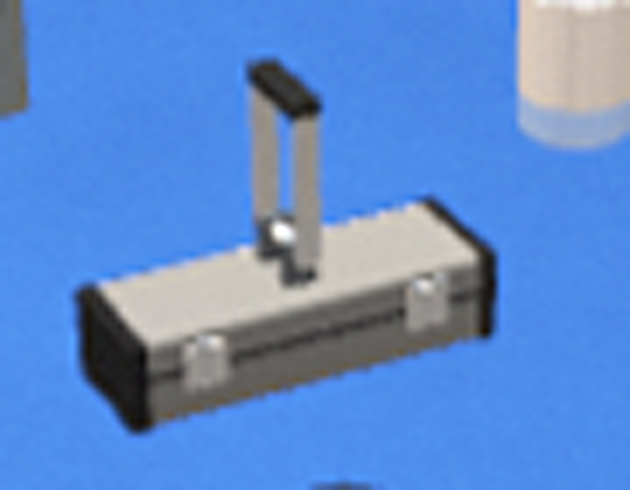

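View pics/m_scene.png

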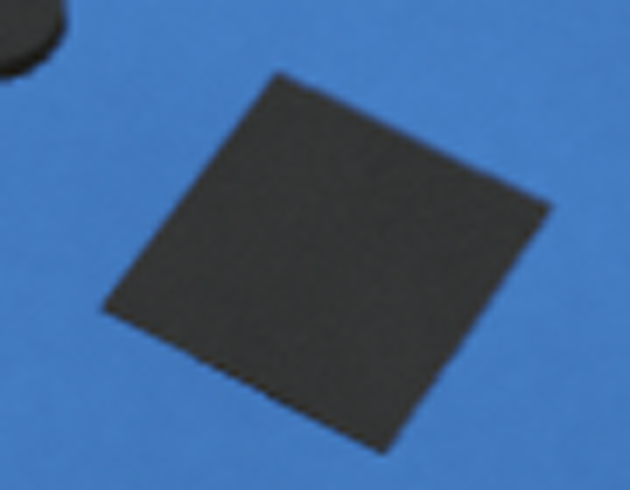

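```bash
python3 - <<'E'
from h import *
a=capture("scene");b=capture("side")
T=atz(a,[(404.4,279.6),(428,284.4),(417.4,343),(392,339)],.044);print(T,T.mean(0))
B=atz(a,[(390.2,348.2),(414.6,353.4)],0.);print(B)
d=(T[0]+T[1]-T[2]-T[3])[:2]; print("len",np.linalg.norm(d)/2,"yaw",np.degrees(np.arctan2(d[1],d[0])),"w",np.linalg.norm(T[1]-T[0]))
# side: top corners
S=atz(b,[(265+84/7,170+288/7),(265+430/7,170+200/7),(265+492/7,170+250/7),(265+148/7,170+345/7)],.044);print(S,S.mean(0))
print("bar",tri(a,(416,289.6),b,(305.7,182.6)))
M=atz(a,[(274.7,275.4),(313.9,294.7),(289.9,329.7),(249.6,309)],.004);print("mat",M,M.mean(0))
print("short", atz(a,[(175,258)],.044))
E
```

```text
[[0.45609067 0.28289578 0.044     ]
 [0.45852492 0.34273024 0.044     ]
 [0.6286953  0.33332235 0.044     ]
 [0.62995858 0.27358621 0.044     ]] [0.54331737 0.30813365 0.044     ]
[[0.63069052 0.27435824 0.        ]
 [0.6330076  0.3336111  0.        ]]
len 0.17227354165546438 yaw 176.88588480113822 w 0.05988395439951578
[[0.45792551 0.33579699 0.044     ]
 [0.63048936 0.32649016 0.044     ]
 [0.6303332  0.27272362 0.044     ]
 [0.46015654 0.27854087 0.044     ]] [0.54472615 0.30338791 0.044     ]
bar [0.54330549 0.30696544 0.13306848]
mat [[ 0.48384189 -0.04656949  0.004     ]
 [ 0.52105377  0.06492092  0.004     ]
 [ 0.63237535  0.02843377  0.004     ]
 [ 0.59594042 -0.08314455  0.004     ]] [ 0.55830286 -0.00908984  0.004     ]
short [[ 0.51148209 -0.30355307  0.044     ]]
```

```bash
cat >> h.py <<'E'
def dp(target,ang=None):
    s=sensors.state();r=R.from_quat(s["eef_rot"]);d=r.inv().apply(np.array(target)-s["position"])*100
    x=r.apply([1,0,0]);a=np.degrees(np.arctan2(x[1],x[0]))
    print("t",round(s["time_s"],2),"pos",s["position"].round(4),"ang",a.round(2),"z",r.apply([0,0,1]).round(3),"F",s["contact_force"].round(1),"w",round(s["grip_width"]*8.54,2))
    print("dp",d.round(2),"dist cm",np.linalg.norm(d).round(1), "spin",None if ang is None else np.radians(a-ang).round(3))
E
python3 -c "
from h import *
dp([.544,.306,.24],86.8)"
```

```text
t 0.35 pos [0.2063 0.4827 0.2392] ang 66.86 z [-0. -0. -1.] F [ 0.6  0.8 -0.2] w 8.54
dp [-2.98 38.   -0.08] dist cm 38.1 spin -0.348
```

```bash
python3 -m inch '[{"fingers":8.5,"dp":[-0.3,3.8,0],"spin":-0.05},{"fingers":8.5,"dp":[-0.6,7.6,0],"spin":-0.1},{"fingers":8.5,"dp":[-0.9,11.4,0],"spin":-0.15},{"fingers":8.5,"dp":[-1.2,15.2,0],"spin":-0.2},{"fingers":8.5,"dp":[-1.5,19,0],"spin":-0.25},{"fingers":8.5,"dp":[-1.8,22.8,0],"spin":-0.3},{"fingers":8.5,"dp":[-2.1,26.6,0],"spin":-0.348},{"fingers":8.5,"dp":[-2.4,30.4,0],"spin":-0.348},{"fingers":8.5,"dp":[-2.7,34.2,0],"spin":-0.348},{"fingers":8.5,"dp":[-2.98,38,-0.1],"spin":-0.348},{"fingers":8.5,"dp":[-2.98,38,-0.1],"spin":-0.348},{"fingers":8.5,"dp":[-2.98,38,-0.1],"spin":-0.348}]' 50; python3 -c "
from h import *
dp([.544,.306,.109],86.8)
c=capture('wrist');cv2.imwrite('pics/w1.png',c['color'][:,:,::-1])"
```

```text
time_s: 1.35
position: [0.5454, 0.3049, 0.2394]
eef_rot: [0.727, 0.686, -0.001, -0.0]
contact_force: [-0.4, 1.0, 0.1]
grip_width: 0.997
t 1.35 pos [0.5454 0.3049 0.2394] ang 86.65 z [-0.001 -0.001 -1.   ] F [-0.4  1.   0.1] w 8.51
dp [ 0.11 -0.13 13.04] dist cm 13.0 spin -0.003
```

View pics/w1.png

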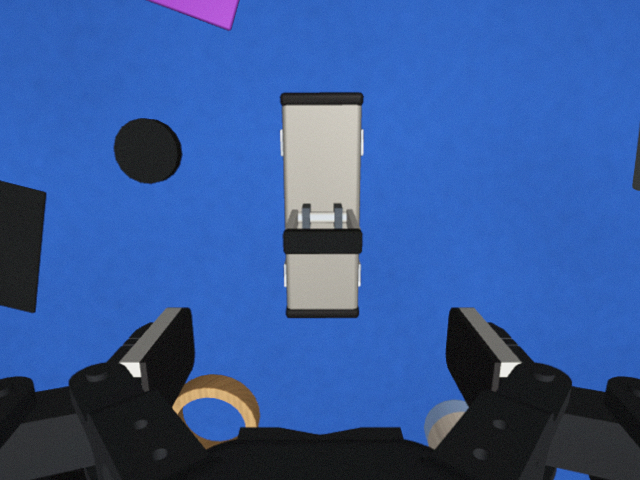

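The wrist view confirms the long grey case directly ahead, with its outline from (283,95) to (358,316) and its handle bar at (322,240). Next is a position check.

```bash
python3 -c "
from h import *
c=capture('wrist')
T=atz(c,[(282,96),(362,96),(358,314),(286,314)],.044);print(T,T.mean(0))
print('bar top',atz(c,[(284,231),(362,231),(362,252),(284,252)],.138), 'pin',atz(c,[(323,216)],.06))
dp([.544,.306,.109],86.8)"
```

```text
[[0.45283854 0.28115542 0.044     ]
 [0.45613006 0.34003883 0.044     ]
 [0.6296777  0.33135912 0.044     ]
 [0.6263045  0.27087897 0.044     ]] [0.5412377  0.30585808 0.044     ]
bar top [[0.53347143 0.28414835 0.138     ]
 [0.53595114 0.32856952 0.138     ]
 [0.54840114 0.32819182 0.138     ]
 [0.545889   0.28318308 0.138     ]] pin [[0.5412446  0.30653655 0.06      ]]
t 1.45 pos [0.5435 0.3062 0.24  ] ang 86.8 z [-0.001 -0.    -1.   ] F [-0.6  0.6 -0.4] w 8.54
dp [-1.00e-02  6.00e-02  1.31e+01] dist cm 13.1 spin 0.0
```

```bash
python3 -m inch '[{"fingers":8.5,"dp":[0,-0.1,2.5],"spin":0},{"fingers":8.5,"dp":[0,-0.1,5],"spin":0},{"fingers":8.5,"dp":[0,-0.1,7.5],"spin":0},{"fingers":8.5,"dp":[0,-0.1,10],"spin":0},{"fingers":8.5,"dp":[0,-0.1,12],"spin":0},{"fingers":8.5,"dp":[0,-0.1,13],"spin":0},{"fingers":8.5,"dp":[0,-0.1,13.1],"spin":0},{"fingers":8.5,"dp":[0,-0.1,13.1],"spin":0}]' 50; python3 -c "
from h import *
dp([.5425,.306,.109],86.8)
c=capture('wrist');cv2.imwrite('pics/w2.png',c['color'][:,:,::-1])
c=capture('side');crop(c,250,120,110,110,5,'pics/s2.png')"
```

```text
time_s: 2.12
position: [0.542, 0.3067, 0.1096]
eef_rot: [0.726, 0.687, -0.0, -0.0]
contact_force: [-0.7, 0.3, 0.2]
grip_width: 0.996
t 2.12 pos [0.542  0.3067 0.1096] ang 86.85 z [-0.001 -0.    -1.   ] F [-0.7  0.3  0.2] w 8.5
dp [-0.07  0.05  0.06] dist cm 0.1 spin 0.001
```

View pics/w2.png

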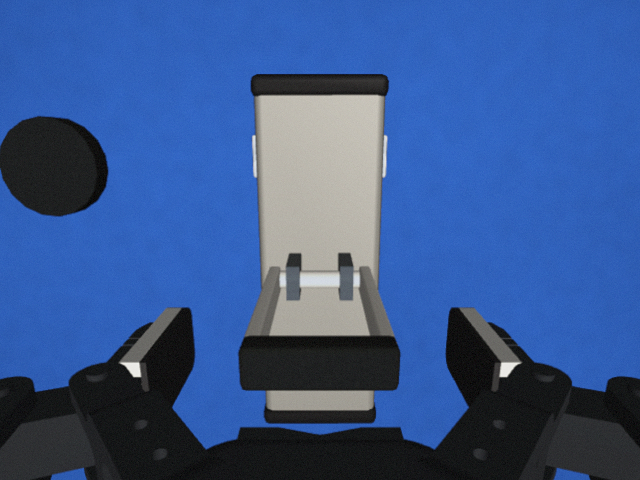

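View pics/s2.png

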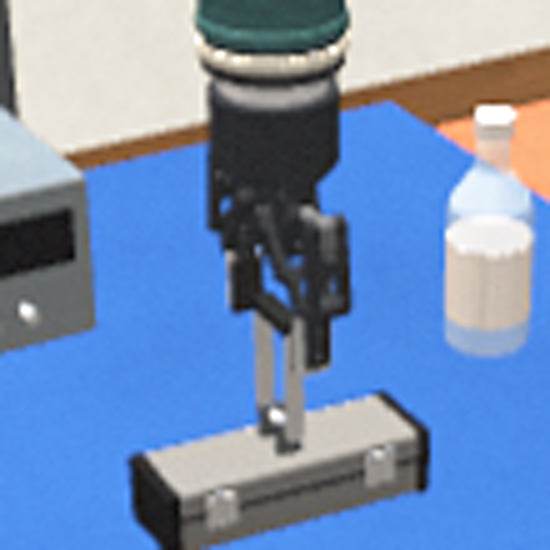

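The handle bar (320,362) sits centred between the pads (190 and 450), and the side view shows the fingers straddling the handle. I close now.

```bash
python3 -m inch '[{"fingers":6,"dp":[0,0,0],"spin":0},{"fingers":5,"dp":[0,0,0],"spin":0},{"fingers":4,"dp":[0,0,0],"spin":0},{"fingers":4,"dp":[0,0,0],"spin":0},{"fingers":4,"dp":[0,0,0],"spin":0},{"fingers":4,"dp":[0,0,0],"spin":0},{"fingers":4,"dp":[0,0,0],"spin":0},{"fingers":4,"dp":[0,0,0],"spin":0}]' 50; python3 -c "
from h import *
dp([.5425,.306,.109],86.8)"
```

```text
time_s: 2.88
position: [0.5432, 0.3066, 0.1112]
eef_rot: [0.726, 0.687, 0.001, 0.001]
contact_force: [-0.7, -1.3, 7.0]
grip_width: 0.533
t 2.88 pos [0.5432 0.3066 0.1112] ang 86.81 z [ 0.002  0.001 -1.   ] F [-0.7 -1.3  7. ] w 4.55
dp [-0.06 -0.07  0.22] dist cm 0.2 spin 0.0
```

Gripped at 45.5 mm, which matches the 46 mm handle. Now I lift it.

```bash
python3 -m inch '[{"fingers":4,"dp":[0,0,-0.8],"spin":0},{"fingers":4,"dp":[0,0,-2],"spin":0},{"fingers":4,"dp":[0,0,-3.5],"spin":0},{"fingers":4,"dp":[0,0,-5],"spin":0},{"fingers":4,"dp":[0,0,-6.5],"spin":0},{"fingers":4,"dp":[0,0,-8],"spin":0},{"fingers":4,"dp":[0,0,-9.5],"spin":0},{"fingers":4,"dp":[0,0,-11],"spin":0},{"fingers":4,"dp":[0,0,-12.5],"spin":0},{"fingers":4,"dp":[0,0,-14],"spin":0},{"fingers":4,"dp":[0,0,-15.5],"spin":0},{"fingers":4,"dp":[0,0,-17],"spin":0}]' 50;  python3 -m inch '[{"fingers":4,"dp":[0,0,-1],"spin":0},{"fingers":4,"dp":[0,0,-1.5],"spin":0},{"fingers":4,"dp":[0,0,-2],"spin":0},{"fingers":4,"dp":[0,0,-2],"spin":0},{"fingers":4,"dp":[0,0,-2],"spin":0},{"fingers":4,"dp":[0,0,-2],"spin":0},{"fingers":4,"dp":[0,0,-2],"spin":0},{"fingers":4,"dp":[0,0,-2],"spin":0}]'; python3 -c "
from h import *
dp([.5425,.306,.109],86.8)
c=capture('side');cv2.imwrite('pics/s3.png',c['color'][:,:,::-1])
c=capture('scene');cv2.imwrite('pics/sc3.png',c['color'][:,:,::-1])"
```

```text
time_s: 3.88
position: [0.5423, 0.3063, 0.2819]
eef_rot: [0.726, 0.687, 0.0, 0.0]
contact_force: [0.1, 0.6, -7.1]
grip_width: 0.53
time_s: 4.55
position: [0.5421, 0.3062, 0.3014]
eef_rot: [0.726, 0.687, 0.0, 0.0]
contact_force: [-0.6, 0.0, -7.3]
grip_width: 0.528
t 4.55 pos [0.5421 0.3062 0.3014] ang 86.81 z [ 0. -0. -1.] F [-0.6  0.  -7.3] w 4.51
dp [-0.02  0.03 19.24] dist cm 19.2 spin 0.0
```

View pics/s3.png

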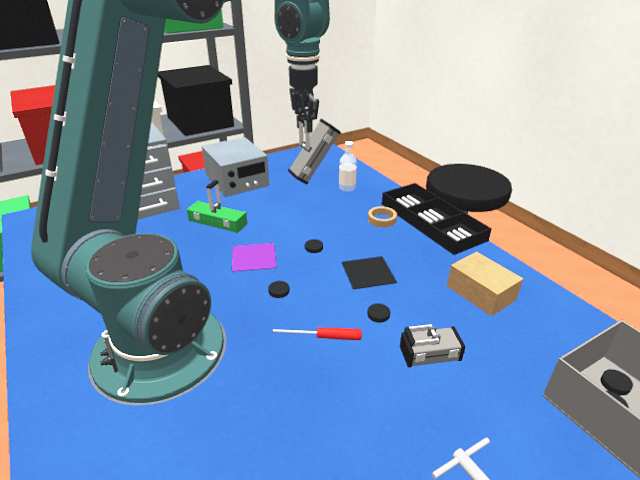

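View pics/sc3.png

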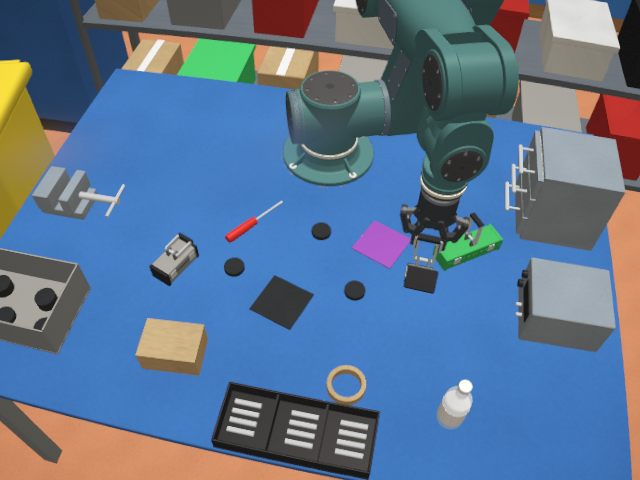

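In side view the lower-left end dips at (303,172), which is the end towards -x (robot side). The high end is at (327,127). So the heavy end is the -x one, and the pull-over will go in -x. Next I refine the mat centre and measure the hanging pose.

```bash
python3 -c "
from h import *
dp([.585,-.010,.301],86.8)
b=capture('side')
crop(b,330,245,80,55,8,'pics/m_side.png'); crop(b,265,80,90,115,5,'pics/h_side.png')
"
```

```text
t 4.65 pos [0.5422 0.3063 0.3017] ang 86.81 z [ 0.001 -0.    -1.   ] F [-0.2 -0.1 -8.1] w 4.51
dp [-31.34   6.03   0.07] dist cm 31.9 spin 0.0
```

View pics/m_side.png

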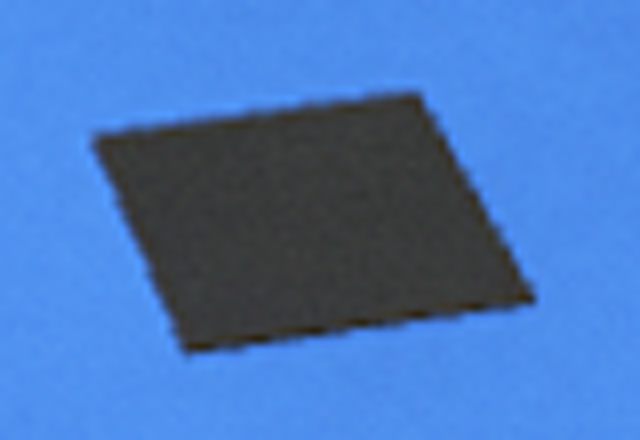

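View pics/h_side.png

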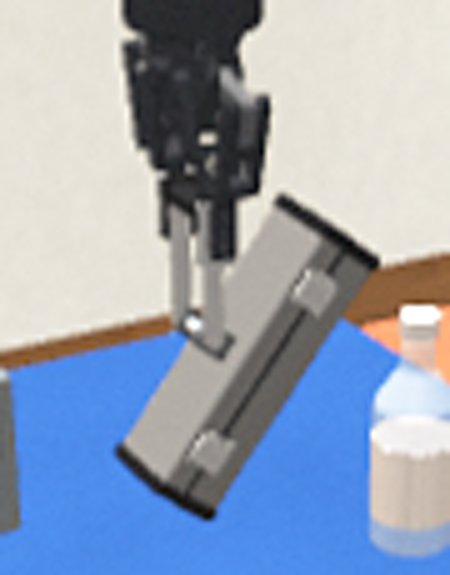

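The close view shows the handle hanging vertical and the case sloping, with the heavy end low at about (302,180) in full-frame pixels. I carry it over the mat.

```bash
python3 -m inch '[{"fingers":4,"dp":[-0.5,0.1,0],"spin":0},{"fingers":4,"dp":[-1.5,0.3,0],"spin":0},{"fingers":4,"dp":[-2.8,0.5,0],"spin":0},{"fingers":4,"dp":[-4.3,0.8,0],"spin":0},{"fingers":4,"dp":[-5.8,1.1,0],"spin":0},{"fingers":4,"dp":[-7.3,1.4,0],"spin":0},{"fingers":4,"dp":[-8.8,1.7,0],"spin":0},{"fingers":4,"dp":[-10.3,2,0],"spin":0},{"fingers":4,"dp":[-11.8,2.3,0],"spin":0},{"fingers":4,"dp":[-13.3,2.6,0],"spin":0},{"fingers":4,"dp":[-14.8,2.9,0],"spin":0},{"fingers":4,"dp":[-16.3,3.1,0],"spin":0}]'; python3 -c "
from h import *
dp([.585,-.010,.301],86.8)
b=capture('side')
p=[(330+x/8,245+y/8) for x,y in ((96,134),(418,94),(534,299),(186,352))]
M=atz(b,p,.004);print(M,M.mean(0))
"
```

```text
time_s: 5.7
position: [0.5641, 0.1395, 0.3019]
eef_rot: [0.727, 0.687, 0.0, 0.0]
contact_force: [0.5, 0.2, -6.8]
grip_width: 0.526
t 5.7 pos [0.5641 0.1395 0.3019] ang 86.75 z [ 0.001 -0.    -1.   ] F [ 0.5  0.2 -6.8] w 4.5
dp [-14.81   2.93   0.1 ] dist cm 15.1 spin -0.001
[[ 0.51853977  0.05922039  0.004     ]
 [ 0.62821682  0.02149757  0.004     ]
 [ 0.59213568 -0.08846574  0.004     ]
 [ 0.4800296  -0.05300099  0.004     ]] [ 0.55473047 -0.01518719  0.004     ]
```

```bash
python3 -m inch '[{"fingers":4,"dp":[-1.5,0.3,0],"spin":0},{"fingers":4,"dp":[-3,0.6,0],"spin":0},{"fingers":4,"dp":[-4.5,0.8,0],"spin":0},{"fingers":4,"dp":[-6,1.1,0],"spin":0},{"fingers":4,"dp":[-7.5,1.4,0.1],"spin":0},{"fingers":4,"dp":[-9,1.7,0.1],"spin":0},{"fingers":4,"dp":[-10.5,2,0.1],"spin":0},{"fingers":4,"dp":[-12,2.2,0.1],"spin":0},{"fingers":4,"dp":[-13.3,2.5,0.1],"spin":0},{"fingers":4,"dp":[-14.3,2.6,0.1],"spin":0},{"fingers":4,"dp":[-14.9,2.7,0.1],"spin":0},{"fingers":4,"dp":[-15.1,2.7,0.1],"spin":0}]'; python3 -m inch '[{"fingers":4,"dp":[0,0,1],"spin":0},{"fingers":4,"dp":[0,0,2.5],"spin":0},{"fingers":4,"dp":[0,0,4],"spin":0},{"fingers":4,"dp":[0,0,5.5],"spin":0},{"fingers":4,"dp":[0,0,7],"spin":0},{"fingers":4,"dp":[0,0,8.5],"spin":0},{"fingers":4,"dp":[0,0,10],"spin":0},{"fingers":4,"dp":[0,0,11],"spin":0},{"fingers":4,"dp":[0,0,11.8],"spin":0},{"fingers":4,"dp":[0,0,12],"spin":0},{"fingers":4,"dp":[0,0,12],"spin":0},{"fingers":4,"dp":[0,0,12],"spin":0}]'; python3 -c "
from h import *
dp([.583,-.0135,.163],86.8)
c=capture('side');crop(c,310,90,150,210,2.8,'pics/s4.png')
c=capture('scene');crop(c,220,180,150,180,3.3,'pics/sc4.png')"
```

```text
time_s: 6.75
position: [0.5826, -0.0163, 0.3012]
eef_rot: [0.728, 0.686, -0.0, 0.001]
contact_force: [0.4, 0.6, -6.9]
grip_width: 0.531
time_s: 7.75
position: [0.5829, -0.0164, 0.1818]
eef_rot: [0.728, 0.686, -0.0, 0.001]
contact_force: [-0.5, -1.0, -6.6]
grip_width: 0.531
t 7.75 pos [ 0.5829 -0.0164  0.1818] ang 86.63 z [ 0.002 -0.002 -1.   ] F [-0.5 -1.  -6.6] w 4.54
dp [ 0.29 -0.01  1.88] dist cm 1.9 spin -0.003
```

View pics/s4.png

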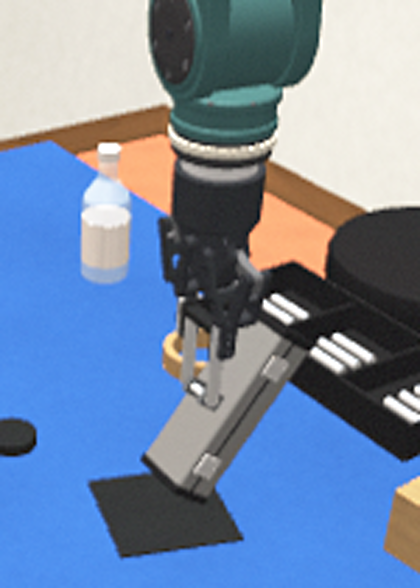

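View pics/sc4.png

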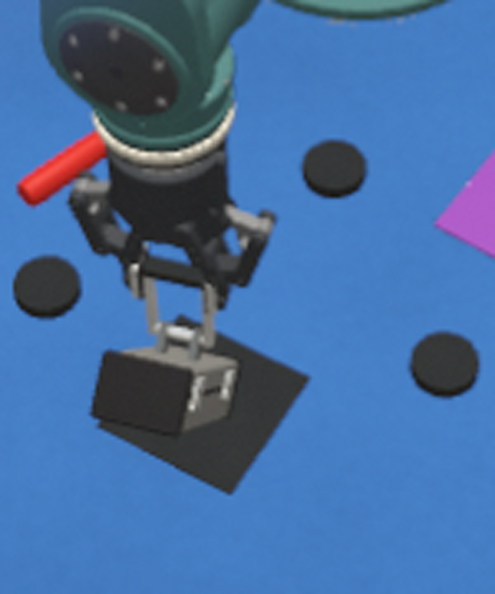

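The case hangs over the mat with its low edge about 19 mm above the mat's middle/+x part. I lower it slowly and watch the force.

```bash
python3 -m inch '[{"fingers":4,"dp":[0.2,0,0.5],"spin":0},{"fingers":4,"dp":[0.3,0,1],"spin":0},{"fingers":4,"dp":[0.3,0,1.4],"spin":0},{"fingers":4,"dp":[0.3,0,1.6],"spin":0},{"fingers":4,"dp":[0.3,0,1.7],"spin":0},{"fingers":4,"dp":[0.3,0,1.7],"spin":0}]'; python3 -m inch '[{"fingers":4,"dp":[0,0,0.1],"spin":0},{"fingers":4,"dp":[0,0,0.1],"spin":0},{"fingers":4,"dp":[0,0,0.1],"spin":0}]';python3 -m inch '[{"fingers":4,"dp":[0,0,0.1],"spin":0},{"fingers":4,"dp":[0,0,0.1],"spin":0},{"fingers":4,"dp":[0,0,0.1],"spin":0}]'; python3 -c "
from h import *
dp([.583,-.0135,.163],86.8)"
```

```text
time_s: 8.35
position: [0.5832, -0.0135, 0.1646]
eef_rot: [0.728, 0.686, -0.0, 0.001]
contact_force: [0.2, -0.2, -7.2]
grip_width: 0.53
time_s: 8.6
position: [0.5832, -0.0136, 0.1637]
eef_rot: [0.728, 0.686, -0.0, 0.001]
contact_force: [0.7, -0.3, -7.4]
grip_width: 0.529
time_s: 8.85
position: [0.5834, -0.0136, 0.163]
eef_rot: [0.728, 0.686, 0.0, 0.002]
contact_force: [1.0, 1.1, -1.9]
grip_width: 0.53
t 8.85 pos [ 0.5834 -0.0136  0.163 ] ang 86.62 z [ 0.003 -0.002 -1.   ] F [ 1.   1.1 -1.9] w 4.53
dp [ 0.01 -0.04  0.  ] dist cm 0.0 spin -0.003
```

Contact came at TCP z = 0.163, as predicted. I pull along tool -y, following the arc about the edge.

```bash
python3 -m inch '[{"fingers":4,"dp":[0,-0.2,0.1],"spin":0},{"fingers":4,"dp":[0,-0.5,0.1],"spin":0},{"fingers":4,"dp":[0,-0.8,0.1],"spin":0},{"fingers":4,"dp":[0,-1.1,0.1],"spin":0},{"fingers":4,"dp":[0,-1.5,0.12],"spin":0},{"fingers":4,"dp":[0,-2,0.18],"spin":0},{"fingers":4,"dp":[0,-2.5,0.25],"spin":0},{"fingers":4,"dp":[0,-2.5,0.25],"spin":0}]'; python3 -c "
from h import *
dp([.583,-.0135,.163],86.8)
c=capture('side');crop(c,310,90,150,210,2.8,'pics/s5.png')"
```

```text
time_s: 9.52
position: [0.5579, -0.0121, 0.1612]
eef_rot: [0.728, 0.686, 0.0, 0.002]
contact_force: [-1.8, 0.3, 6.8]
grip_width: 0.531
t 9.52 pos [ 0.5579 -0.0121  0.1612] ang 86.62 z [ 0.004 -0.002 -1.   ] F [-1.8  0.3  6.8] w 4.53
dp [ 0.01  2.51 -0.17] dist cm 2.5 spin -0.003
```

View pics/s5.png

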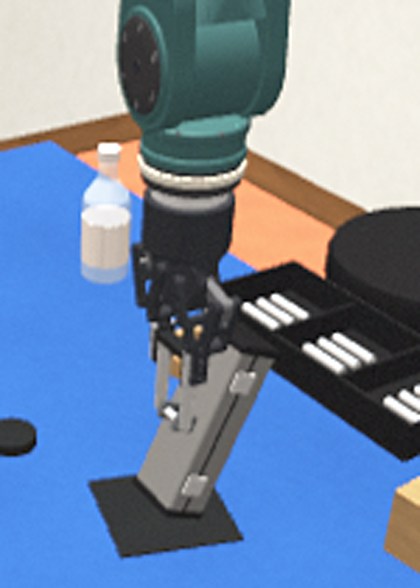

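The case pivots on its edge on the mat as planned, with light pressing of about 7 N. I continue along the arc.

```bash
python3 -m inch '[{"fingers":4,"dp":[0,-0.4,0.1],"spin":0},{"fingers":4,"dp":[0,-0.8,0.2],"spin":0},{"fingers":4,"dp":[0,-1.2,0.32],"spin":0},{"fingers":4,"dp":[0,-1.6,0.45],"spin":0},{"fingers":4,"dp":[0,-2,0.6],"spin":0},{"fingers":4,"dp":[0,-2.4,0.77],"spin":0},{"fingers":4,"dp":[0,-2.7,0.9],"spin":0},{"fingers":4,"dp":[0,-3,1.05],"spin":0},{"fingers":4,"dp":[0,-3.3,1.2],"spin":0},{"fingers":4,"dp":[0,-3.5,1.32],"spin":0},{"fingers":4,"dp":[0,-3.5,1.32],"spin":0}]'; python3 -c "
from h import *
dp([.5187,-.0105,.1448],86.8)
c=capture('side');crop(c,310,90,150,210,2.8,'pics/s6.png')
c=capture('scene');crop(c,220,180,150,180,3.3,'pics/sc6.png')"
```

```text
time_s: 10.48
position: [0.5221, -0.0101, 0.1478]
eef_rot: [0.728, 0.686, -0.0, 0.002]
contact_force: [-4.7, -0.8, 5.4]
grip_width: 0.528
t 10.48 pos [ 0.5221 -0.0101  0.1478] ang 86.61 z [ 0.002 -0.003 -1.   ] F [-4.7 -0.8  5.4] w 4.51
dp [-0.06 -0.34  0.29] dist cm 0.5 spin -0.003
```

View pics/s6.png

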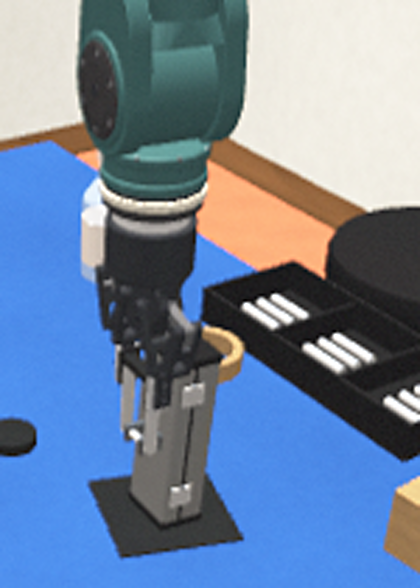

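View pics/sc6.png

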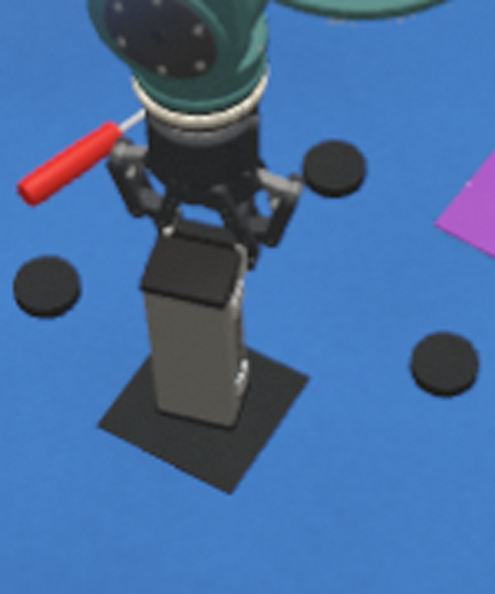

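Nearly upright in both views and well on the mat. Last few millimetres of the pull.

```bash
python3 -m inch '[{"fingers":4,"dp":[0,-0.15,0.1],"spin":0},{"fingers":4,"dp":[0,-0.3,0.2],"spin":0},{"fingers":4,"dp":[0,-0.4,0.25],"spin":0},{"fingers":4,"dp":[0,-0.4,0.28],"spin":0},{"fingers":4,"dp":[0,-0.4,0.28],"spin":0},{"fingers":4,"dp":[0,-0.4,0.28],"spin":0}]'; python3 -c "
from h import *
dp([.5187,-.0105,.1448],86.8)
c=capture('side');crop(c,310,90,150,210,2.8,'pics/s7.png')
c=capture('scene');crop(c,220,180,150,180,3.3,'pics/sc7.png')
c=capture('wrist');cv2.imwrite('pics/w7.png',c['color'][:,:,::-1])"
```

```text
time_s: 11.08
position: [0.5181, -0.01, 0.1453]
eef_rot: [0.728, 0.686, -0.0, 0.002]
contact_force: [-5.9, -1.5, 9.8]
grip_width: 0.528
t 11.08 pos [ 0.5181 -0.01    0.1453] ang 86.61 z [ 0.003 -0.003 -1.   ] F [-5.9 -1.5  9.8] w 4.51
dp [-0.05  0.06  0.05] dist cm 0.1 spin -0.003
```

View pics/s7.png

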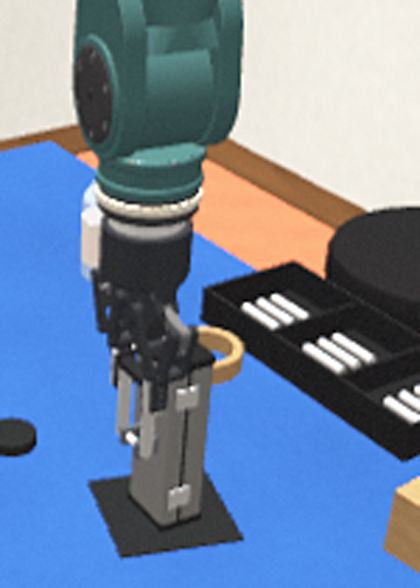

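View pics/w7.png

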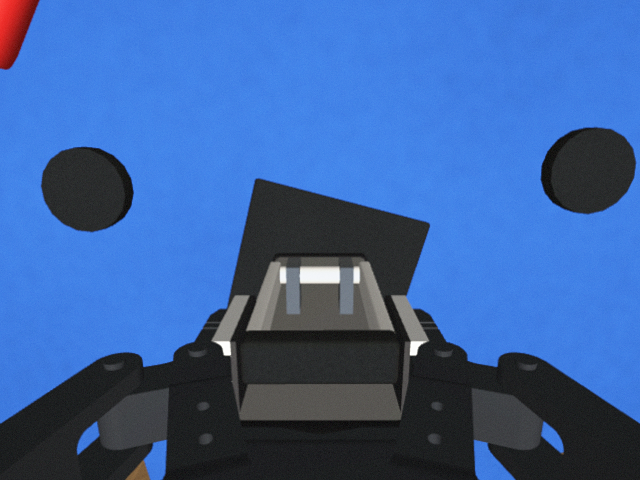

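```bash
cat >> h.py <<'E'
def boxlines(c,C,axes,dims):
    import itertools
    out=[]
    co={s:C+sum(s[i]*dims[i]/2*axes[i] for i in range(3)) for s in itertools.product((-1,1),repeat=3)}
    for s in co:
        for i in range(3):
            if s[i]<0:
                t=list(s);t[i]=1
                out.append((proj(c,[co[s],co[tuple(t)]]),(0,255,255)))
    return out
E
python3 -c "
from h import *
s=sensors.state();e=np.array([.998,-.059,0]);f=np.array([.059,.998,0]);z=np.array([0,0,1.])
C=np.r_[s['position'][:2],.094]+.038*e;print(C)
for n,w in(('side',(310,190,110,110)),('scene',(240,220,110,110))):
    c=capture(n);crop(c,*w,5,'pics/o_'+n+'.png',boxlines(c,C,[z,f,e],[.18,.06,.044]))
"
python3 -c "
import cv2,numpy as np
cv2.imwrite('pics/o1.png',cv2.resize(np.hstack([cv2.imread('pics/o_side.png'),cv2.imread('pics/o_scene.png')]),(800,400)))"
```

```text
[ 0.55606695 -0.01224543  0.094     ]
```

View pics/o1.png

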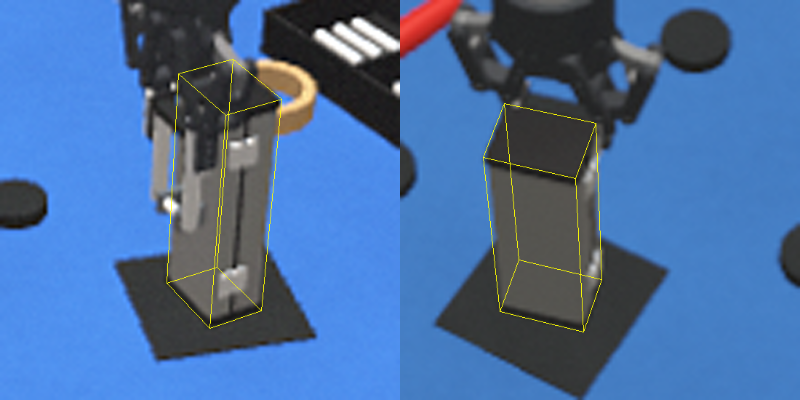

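The upright model overlay fits both views within a few millimetres and lies centred on the mat. I release it.

```bash
python3 -m inch '[{"fingers":5,"dp":[0,0,0],"spin":0},{"fingers":5.5,"dp":[0,0,0],"spin":0},{"fingers":6,"dp":[0,0,0],"spin":0},{"fingers":7,"dp":[0,0,0],"spin":0},{"fingers":8,"dp":[0,0,0],"spin":0},{"fingers":8.5,"dp":[0,0,0],"spin":0},{"fingers":8.5,"dp":[0,0,0],"spin":0},{"fingers":8.5,"dp":[0,0,0],"spin":0}]' 20; python3 -c "
from h import *
dp([.5187,-.0105,.1448],86.8)
c=capture('side');crop(c,310,90,150,210,2.8,'pics/s8.png')
c=capture('scene');crop(c,220,180,150,180,3.3,'pics/sc8.png')
c=capture('wrist');cv2.imwrite('pics/w8.png',c['color'][:,:,::-1])"
```

```text
time_s: 12.0
position: [0.5181, -0.01, 0.1453]
eef_rot: [0.728, 0.686, -0.0, 0.002]
contact_force: [0.6, 0.6, -0.1]
grip_width: 0.994
t 12.0 pos [ 0.5181 -0.01    0.1453] ang 86.6 z [ 0.003 -0.003 -1.   ] F [ 0.6  0.6 -0.1] w 8.49
dp [-0.05  0.06  0.05] dist cm 0.1 spin -0.003
```

View pics/s8.png

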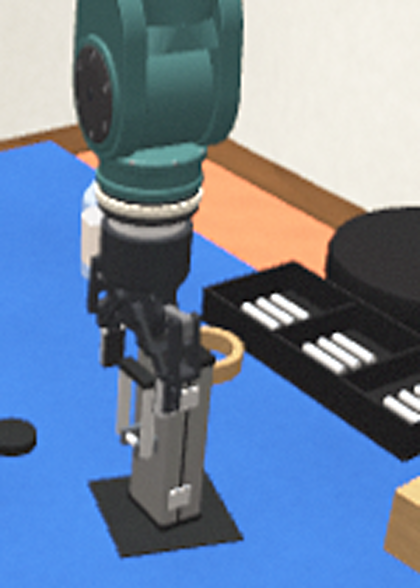

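View pics/w8.png

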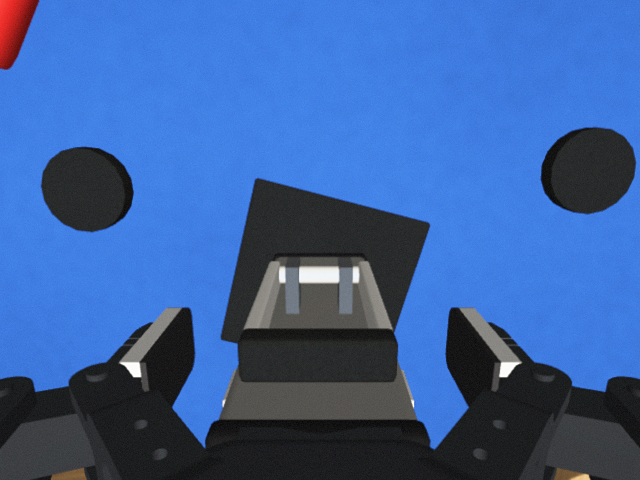

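Released. The case stands, the handle stays up between the open pads at (190/450) and the force is about zero. I retreat straight up.

```bash
python3 -m inch '[{"fingers":8.5,"dp":[0,0,-0.5],"spin":0},{"fingers":8.5,"dp":[0,0,-1.5],"spin":0},{"fingers":8.5,"dp":[0,0,-3],"spin":0},{"fingers":8.5,"dp":[0,0,-4.5],"spin":0},{"fingers":8.5,"dp":[0,0,-6],"spin":0},{"fingers":8.5,"dp":[0,0,-7.5],"spin":0},{"fingers":8.5,"dp":[0,0,-9],"spin":0},{"fingers":8.5,"dp":[0,0,-10.5],"spin":0},{"fingers":8.5,"dp":[0,0,-12],"spin":0},{"fingers":8.5,"dp":[0,0,-13],"spin":0},{"fingers":8.5,"dp":[0,0,-14],"spin":0},{"fingers":8.5,"dp":[0,0,-14],"spin":0}]'; python3 -c "
from h import *
dp([.5187,-.0105,.1448],86.8)
e=np.array([.998,-.059,0]);f=np.array([.059,.998,0]);z=np.array([0,0,1.])
C=np.array([.556,-.0122,.094])
c=capture('side');cv2.imwrite('pics/s9.png',c['color'][:,:,::-1]);crop(c,310,190,110,110,5,'pics/a.png',boxlines(c,C,[z,f,e],[.18,.06,.044]))
c=capture('scene');crop(c,240,220,110,110,5,'pics/b.png',boxlines(c,C,[z,f,e],[.18,.06,.044]))
cv2.imwrite('pics/o9.png',cv2.resize(np.hstack([cv2.imread('pics/a.png'),cv2.imread('pics/b.png')]),(800,400)))"
```

```text
time_s: 13.15
position: [0.5183, -0.0097, 0.2872]
eef_rot: [0.728, 0.686, 0.001, 0.003]
contact_force: [-0.2, 0.0, 0.7]
grip_width: 0.996
t 13.15 pos [ 0.5183 -0.0097  0.2872] ang 86.61 z [ 0.005 -0.003 -1.   ] F [-0.2  0.   0.7] w 8.51
dp [-0.04 -0.03 14.24] dist cm 14.2 spin -0.003
```

View pics/s9.png

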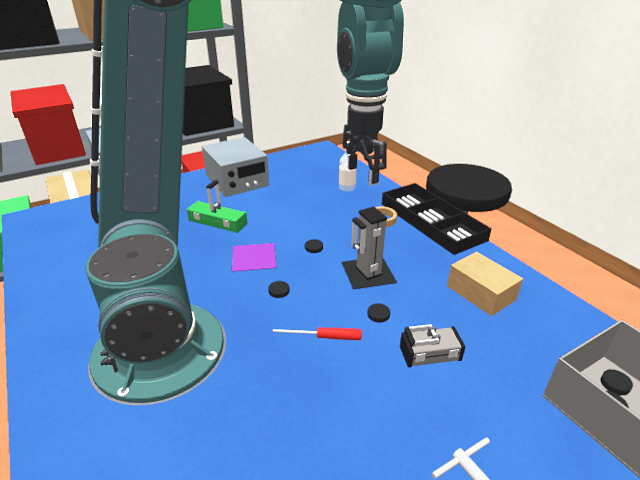

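View pics/o9.png

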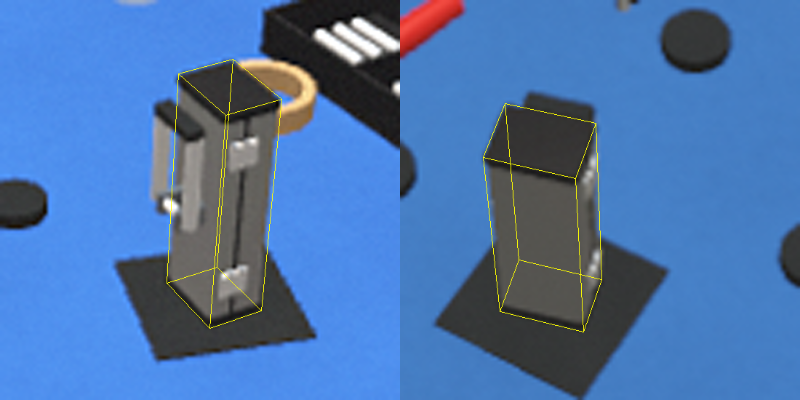

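The case stands upright at side (372,245), centred on the mat, its handle clear of the gripper. The short case is still at side (432,345). I let it settle, then hand in.

```bash
python3 -m inch '[{"fingers":8.5,"dp":[0,0,0],"spin":0},{"fingers":8.5,"dp":[0,0,0],"spin":0},{"fingers":8.5,"dp":[0,0,0],"spin":0},{"fingers":8.5,"dp":[0,0,0],"spin":0}]'; python3 -c "
from h import *
c=capture('side')
a=cv2.cvtColor(c['color'],cv2.COLOR_RGB2GRAY).astype(int);b=cv2.imread('pics/s9.png',0).astype(int);d=cv2.imread('pics/side0.png',0).astype(int)
print('case diff',abs(a-b)[200:290,340:410].mean(),'short diff vs start',abs(a-d)[315:375,390:475].mean())
print(order.hand_in())"
```

```text
time_s: 13.58
position: [0.5177, -0.0096, 0.285]
eef_rot: [0.728, 0.686, -0.0, 0.002]
contact_force: [0.6, -0.3, 0.2]
grip_width: 0.996
case diff 1.4798412698412697 short diff vs start 2.003921568627451
the job is handed in; nothing more can be done
None
```

The longer grey case is standing upright on the black mat with its heavy end down. The job was handed in at about 13.6 s of the 53 s allowed, and no verdict was reported.

- **Lift:** I took it by the handle (45 mm opening, 50 N) and raised the tool to z = 0.30 m. It hung sloping, with the end nearer the robot low.
- **Stand-up:** I set its low edge on the mat, with contact at the expected height. I then pulled it over towards the robot to upright, let go and backed straight up.
- **Position:** An upright model of the case drawn over the scene and side pictures fits within a few millimetres. Its centre is at about (0.556, -0.012).
- **At rest:** Successive side pictures show no change beyond image noise. The short case also matches its first picture, and the gripper is clear with no force on it.
- **One disagreement:** The two cameras put the mat's centre about 7 mm apart: scene (0.558, -0.009), side (0.555, -0.015). I used the average, which is well inside the 25 mm allowed.

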